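# Lift the sample dish off the drying rest with the flat lifter

### The arm

A 6-joint arm with a two-finger parallel gripper is mounted at the origin on a cart in front of the work surface, level with it; the furniture and walls round the work are solid. World frame = base frame: x ahead of the robot, y to its left, z up, the work surface at z = 0. Lengths are in m, angles in rad, forces in N, time in s.
With the tool pointing down it reaches from about 0.325 to 0.775 m from the base axis. Payload 9.3 kg.
Tool frame: the origin (TCP) lies where the fingers leave the gripper's body, on its centre line; the fingertips stand 73 mm ahead of it and the grasp point (between the pads) lies 54 mm ahead of it (env.grip_depth is the distance from the TCP to the grasp point, in m); z points along the fingers, y is the direction in which the jaws open and shut (so a half turn about z gives the same grasp; the last joint's range is limited). The gripper opens to 85 mm and grips with 20 to 120 N. Pads are 22 mm wide; open, the fingers measure 114 mm over their backs; the gripper's body (76 mm by 85 mm) begins 54 mm behind the grasp point. The pads swing forward as they close: fully open they stand 13 mm farther back than shut.
Start: joints at [-1.471, 0.259, 0.021, 1.334, 0, 1.418], TCP at [0.138, -0.533, 0.304] pointing down, gripper open.
Joint ranges: [-3.04, 3.04], [-0.91, 1.82], [-1.04, 1.36], [-1.92, 1.95], [-1.52, 1.45], [-3.14, 3.14]. Speed limits (rad/s): [2.22, 2.22, 2.79, 3.14, 3.14, 3.14].

### API

Orientations are given as [roll, pitch, yaw] about the fixed x, y, z axes, in that order (R = Rz(yaw) Ry(pitch) Rx(roll)).
In Python, from plant import env gives the robot as it stands. The module is installed in compiled form; this text tells all that it offers.
- The arm moves only by the tool play_rows, never from a script. Its argument "commands" is a list of rows, each a list of 3 entries, a list of its own where there are three numbers: the shift along the tool's x, y, z in units of 30 mm (1.0 is 30 mm), then the turn about the tool's z in rad, then the finger opening in mm, from 0 to 85.4. In form: [[[tx, ty, tz], twist, gripper], ...]. A call has 1 to 5 rows; each row is the pose to reach, as a shift and turn from the pose commanded when the call began, along the tool's axes at that moment; what a row does not reach only later rows make up. A row lasts 1/12 s, in which the tool goes at most 41.7 mm and 7.16 degrees, less where a joint would pass 70% of its speed; a pose out of reach is approached as far as the arm can. A call with a gripper value outside its range is refused whole. The fingers move at their own pace and stop on an object; "force" is the grip in N (left out, the last holds). Time passes only in rows, so rows that repeat a pose let the fingers close. It gives the time, the measured TCP pose, the force and the opening at its end, in the units of the state.
- env.get_obs(): the state, without advancing time (a new reading comes with each control period).
- env.capture(name): name is "side" or "top"; returns a dict with "img" (480x640x3 uint8, red, green, blue), "depth" (480x640 float32, m along the optical axis (not along the pixel's ray), 0 where there is no reading), "mtx" (3x3 intrinsics, pixels), "rvec" (rotation vector, rad) and "tvec" (3), from world to camera coordinates, as OpenCV has them. Camera axes: x right, y down, z forward; pixel columns grow to the right and rows downward; lengths in m; the calibration is good to about 2 mm. A picture is of the moment at which its call begins.
- env.finish_job(): hands the job in, once; it reports no verdict.
The state is a dict: "time": time; "joint_pos": joint angles; "joint_vel": joint speeds; "joint_efforts": joint torques, N m; "ee_pos": TCP position; "orientation": TCP orientation; "ft_force": force on the tool from outside, world axes, zero at the start; "ft_torque": the same for the moment, N m; "opening": finger opening in m.
Only numpy, scipy, OpenCV 4.12 (cv2) and the standard library are available. Lean on these libraries where they do the work, as an engineer would, in place of code of your own. Each camera call takes 0.05 s, during which the arm holds its last target.

### The job

Take the blue-handled flat lifter, slide its blade under the square dish that stands on the dark drying rest, lift the dish off and set it down centred and square on the wooden cooling rest, with the ore lump still in it. Do not touch the dish with the fingers. Then draw the lifter out from under the dish and leave it lying flat on the table, clear of the dish.

Things in the scene. Friction and masses are not known exactly. Their poses are not given: they have to be found in the camera images.
- lifter: Loose lifter (turner), 0.14 kg, lying flat. Steel blade 40 wide, 3 thick, x = -65 to +50 (round nose); neck rises at x = -61 to -80; straight blue handle x = -170 to -80, 20 wide, 22 high, its middle 45 above the blade's underside. Origin: underside of the blade, 50 behind its tip; +x to the tip, +z up. Let go on the table, it stands on its blade by itself.
- lifter_grip (a point): Middle of the handle's height at the place to grip it from above, 115 behind the lifter's origin and 45 above the blade's underside; handle 20 wide here. Axes as the lifter's.
- dish_center (a point): Centre, half-way up, of the loose square aluminium dish 110 x 110 x 12 (70 g; floor and rim walls 3 thick). Its underside is 6 below this point. It starts on the drying rest, roughly centred and square on its rails; x and y along its sides, z up.
- ore: Grey lump of ore 25 x 22 x 9, 25 g, loose on the floor of the dish, near its middle. Origin on its underside.
- drying_rest: Fixed rest: two dark steel rails joined at the far end by a red bar. Origin: on the table, midway between the rails, below the dish's place; +x along the rails to the closed end. Rails 33 to 46 either side of the middle (66 free between), x = -52 to +78, 30 high; bar between them x = +65 to +78, 30 high. No floor: a blade enters at the open -x end, moving along +x between the rails.
- cooling_rest: Fixed rest of the same sizes and frame as the drying rest, with light wooden rails and a green bar at its closed end. The two may change places.
- cooling_rest_top (a point): Point on the cooling rest at the height of its rail tops, 30 above its origin: the centre of the dish's underside belongs here. Axes as the rest's.

How it is judged:
On the way, in this order (a step that is already met when the one before it is completed fails the run):
1. the dish is lifted off the drying rest on the lifter's blade (height (world z) of dish_center above 0.046 m and contact force between lifter and dish above 0.2 N and contact force between dish and drying_rest below 0.05 N), for 0.2 s.
2. the dish is set down on the cooling rest (horizontal distance between dish_center and cooling_rest_top below 0.02 m and contact force between dish and cooling_rest above 0.2 N and height (world z) of dish_center below 0.041 m), for 0.2 s.
At the end, for the whole second after the job is handed in: The dish lies on both rails of the cooling rest, its centre within 20 mm of the rest's, level and square to it within about 11 degrees, the ore lump in it; the lifter lies flat and still on the table, not touching the dish, its origin at least 90 mm from the dish's centre (horizontal distance between dish_center and cooling_rest_top below 0.02 m and z of dish_center in the frame of cooling_rest_top between 0.002 and 0.01 m and angle between dish_center's own z axis and vertical below 0.08 rad and (angle between the x axis of dish_center and the x axis of cooling_rest, either way round below 0.2 rad or angle between the y axis of dish_center and the x axis of cooling_rest, either way round below 0.2 rad) and contact force between lifter and dish below 0.02 N and horizontal distance between lifter and dish_center above 0.09 m and height (world z) of lifter between -0.004 and 0.006 m and angle between lifter's own z axis and vertical below 0.1 rad and horizontal distance between ore and dish_center below 0.065 m and z of ore in the frame of dish_center between -0.008 and 0.012 m and linear speed of lifter below 0.02 m/s).
It fails at once if the gripper touches the dish (contact force between the arm and dish above 0.5 N).
It fails at once if the fingers touch the dish (contact force between the fingers and dish above 0.5 N).
It fails at once if the ore lump falls out of the dish (distance between ore and dish_center above 0.085 m).
It also fails if it takes over 48 s, if anything falls off the work surface, if the arm or the gripper's body presses on something with over 40 N, if the wrist force passes 120 N, or if a joint passes its speed limit or range.

## Working session

There is one attempt and no reset: what is moved stays moved. The work goes in short steps, Python scripts to look and compute and a tool call to move; the robot and the scene stay as the last step left them, time stands still between calls to the robot, and variables do not carry over. Pictures are saved under pics/ and viewed, and the job is handed in when it is done.

Besides the shell and the picture viewer there is one more tool, called after ">>>" by a JSON object that holds its "name" and its "arguments". play_rows: Moves the arm, as the interface text tells. Its arguments: {"type":"object","properties":{"commands":{"type":"array"},"force":{"type":"number"}},"required":["commands"]}

```bash
mkdir -p pics; python3 - <<'E'
from plant import env
import cv2,numpy as np,pickle
o=env.get_obs()
for k in ("time","joint_pos","ee_pos","orientation","ft_force","opening"): print(k,o[k])
for n in ("top","side"):
    c=env.capture(n); pickle.dump(c,open(n+"0.pkl","wb"))
    cv2.imwrite(f"pics/{n}0.png",c["img"][:,:,::-1])
    R=cv2.Rodrigues(np.array(c["rvec"]))[0]; print(n,-R.T@np.array(c["tvec"]).ravel(),R[2],c["mtx"][0][0])
E
```

```text
time 0.0
joint_pos [-1.47059209e+00  2.59186819e-01  2.07027582e-02  1.33371232e+00
 -2.21519178e-05  1.41817807e+00]
ee_pos [ 0.1375351  -0.53230612  0.30324581]
orientation [-3.14020550e+00 -1.90951058e-04  2.52822370e-01]
ft_force [0.35254661 0.21747748 1.16154075]
opening 0.08529456377105087
top [0.47864494 0.23414159 0.89240985] [ 0.08599891  0.0129865  -0.99621059] 534.4405983808424
side [0.25246951 0.61549102 0.75522933] [ 0.35638412 -0.45176952 -0.8178598 ] 623.0063050710178
```

View pics/top0.png

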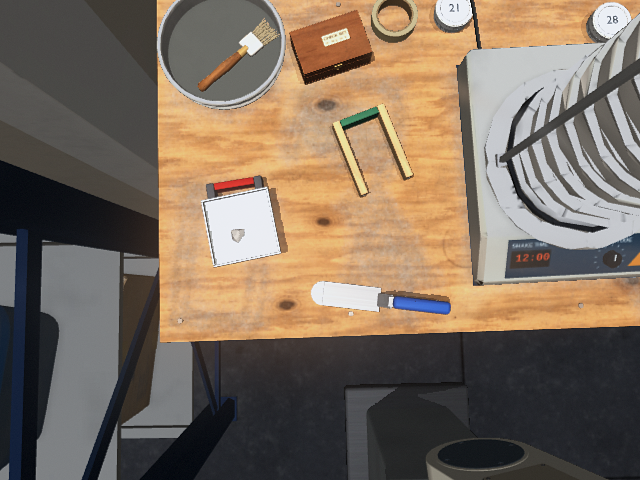

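View pics/side0.png

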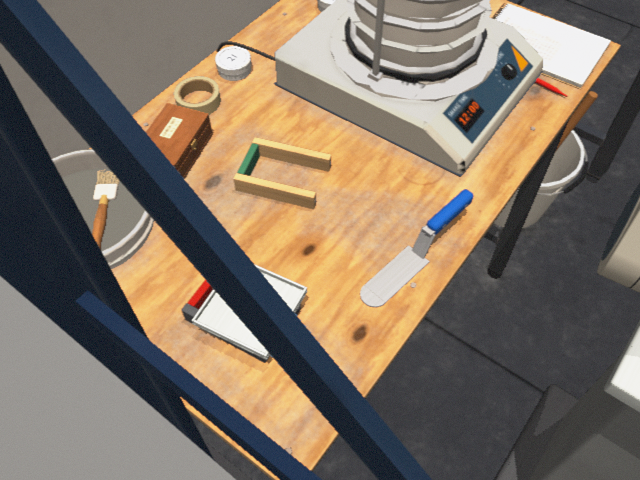

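```bash
cat > h.py <<'E'
import cv2,numpy as np,pickle
def cam(c):
    R=cv2.Rodrigues(np.array(c["rvec"],float))[0]; t=np.array(c["tvec"],float).ravel(); return R,t,np.array(c["mtx"])
def ray(c,uv,z):
    R,t,K=cam(c); uv=np.atleast_2d(np.array(uv,float))
    d=(np.linalg.inv(K)@np.c_[uv,np.ones(len(uv))].T).T@R; o=-R.T@t
    return o+d*((z-o[2])/d[:,2])[:,None]
def cloud(c):
    R,t,K=cam(c); D=c["depth"]; v,u=np.mgrid[:480,:640]
    P=np.dstack([(u-K[0,2])/K[0,0]*D,(v-K[1,2])/K[1,1]*D,D])
    return (P-t)@R
def proj(c,P):
    return cv2.projectPoints(np.array(P,float).reshape(-1,3),np.array(c["rvec"],float),np.array(c["tvec"],float),np.array(c["mtx"]),None)[0][:,0]
def mask(c,lo,hi):
    return cv2.inRange(cv2.cvtColor(c["img"],cv2.COLOR_RGB2HSV),lo,hi)
def rect(m,roi=None):
    if roi: z=np.zeros_like(m); x0,y0,x1,y1=roi; z[y0:y1,x0:x1]=m[y0:y1,x0:x1]; m=z
    cs,_=cv2.findContours(m,cv2.RETR_EXTERNAL,cv2.CHAIN_APPROX_NONE); k=max(cs,key=cv2.contourArea)
    return k[:,0,:].astype(float)
E
python3 - <<'E'
from h import *
def L(n): return pickle.load(open(n+"0.pkl","rb"))
t,s=L("top"),L("side")
P=cloud(t)
print("table depth z", np.median(P[210:300,300:420,2]), "cloud at", P[220,330], ray(t,[330,220],0))
def wrect(c,m,roi,z,nm):
    k=rect(m,roi); w=ray(c,k,z)[:,:2].astype(np.float32)
    r=cv2.minAreaRect(w*1000); print(nm,np.round(r[0],1),np.round(r[1],1),round(r[2],2), "corners",np.round(cv2.boxPoints(r)).tolist()); return w
wrect(t,mask(t,(100,120,60),(125,255,255)),(380,280,470,330),.056,"handle top")
wrect(t,mask(t,(0,0,170),(180,50,255)),(300,270,382,320),.003,"blade")
wrect(t,mask(t,(0,0,150),(180,60,255)),(190,180,290,280),.042,"dish rim")
wrect(t,mask(t,(0,150,80),(8,255,255)),(190,165,280,200),.030,"red")
wrect(t,mask(t,(50,80,40),(90,255,255)),(320,95,400,140),.030,"green")
# cooling rest rails: use depth z>0.02
zz=((P[:,:,2]>.02)&(P[:,:,2]<.04)&(t["depth"]>0)).astype(np.uint8)*255
wrect(t,zz,(320,95,420,205),.03,"cool rest")
wrect(t,zz|((P[:,:,2]>.02)&(P[:,:,2]<.06)).astype(np.uint8)*255,(190,165,290,280),.04,"dry+dish")
# region view
b=t["img"][90:330,190:480]; cv2.imwrite("pics/crop0.png",cv2.resize(b[:,:,::-1],None,fx=2.5,fy=2.5,interpolation=cv2.INTER_NEAREST))
m=(P[:,:,2]>.08)&(t["depth"]>0)
for y in (100,200,300,330): print(y,[ (int(u),np.round(P[y,u],2).tolist()) for u in np.where(m[y])[0][::40]])
print(np.round(P[[20,80,50,20],[220,100,335,395]],3), np.round(P[[280,60],[480,465]],3))
E
```

```text
table depth z 0.0003082997888219821 cloud at [0.58061267 0.21887771 0.00195773] [[0.58083685 0.21884415 0.        ]]
handle top [438.5  82.7] [87.4 18.3] 81.63 corners [[423.0, 41.0], [441.0, 38.0], [454.0, 125.0], [436.0, 127.0]]
blade [454.4 197.8] [113.7  39.3] 81.84 corners [[427.0, 144.0], [466.0, 139.0], [482.0, 251.0], [443.0, 257.0]]
dish rim [570. 364.] [110.4 109.9] 10.26 corners [[506.0, 408.0], [525.0, 300.0], [634.0, 320.0], [615.0, 428.0]]
red [642.5 375.7] [11.7 65.6] 7.88 corners [[632.0, 407.0], [641.0, 342.0], [653.0, 344.0], [644.0, 409.0]]
green [748.1 166.7] [11.  65.1] 19.69 corners [[732.0, 195.0], [754.0, 134.0], [764.0, 138.0], [742.0, 199.0]]
cool rest [692.7 147.2] [130.4  92.9] 19.77 corners [[616.0, 169.0], [647.0, 81.0], [770.0, 126.0], [738.0, 213.0]]
dry+dish [581.6 365.7] [134.9 110.9] 10.2 corners [[505.0, 408.0], [525.0, 299.0], [658.0, 323.0], [638.0, 432.0]]
100 [(0, [0.68, 0.58, 0.33]), (40, [0.68, 0.54, 0.33]), (80, [0.7, 0.52, 0.27]), (120, [0.75, 0.52, 0.14]), (497, [0.75, -0.04, 0.08]), (538, [0.72, -0.07, 0.16]), (578, [0.67, -0.06, 0.3]), (618, [0.65, -0.06, 0.38])]
200 [(0, [0.56, 0.51, 0.44]), (40, [0.57, 0.51, 0.37]), (80, [0.58, 0.51, 0.28]), (493, [0.59, -0.03, 0.08]), (533, [0.59, -0.07, 0.12]), (573, [0.57, -0.09, 0.2]), (613, [0.56, -0.11, 0.26])]
300 [(15, [0.47, 0.55, 0.35])]
330 [(0, [0.43, 0.65, 0.21])]
[[0.929 0.397 0.014]
 [0.752 0.521 0.21 ]
 [0.854 0.203 0.049]
 [0.926 0.096 0.001]] [[ 0.474 -0.013  0.046]
 [ 0.821 -0.     0.072]]
```

View pics/crop0.png

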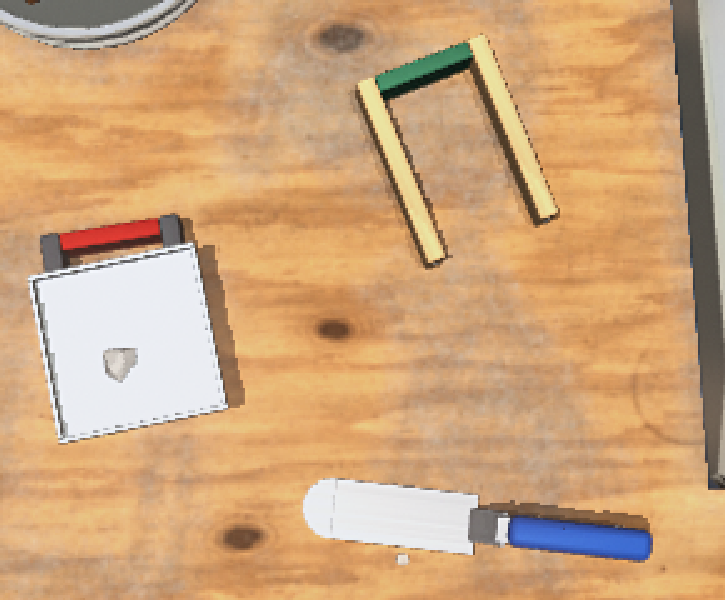

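```bash
python3 - <<'E'
from h import *
def L(n): return pickle.load(open(n+"0.pkl","rb"))
t,s=L("top"),L("side")
g=cv2.cvtColor(t["img"],cv2.COLOR_RGB2GRAY)
pts=np.float32([[206,184.8],[261.2,175.6]])
w=ray(t,pts,.03); print("rail outer far corners",w*1000); d=w[1]-w[0]; print(np.linalg.norm(d)*1e3,np.degrees(np.arctan2(d[1],d[0]))+90)
# red bar: fit line through its contour
k=rect(mask(t,(0,150,60),(8,255,255)),(190,165,280,200)); w=ray(t,k,.03)[:,:2]
l=cv2.fitLine(w.astype(np.float32),cv2.DIST_L2,0,.001,.001).ravel(); print("bar",np.degrees(np.arctan2(l[1],l[0])),l[2:]*1e3)
P=cloud(t); hsv=cv2.cvtColor(t["img"],cv2.COLOR_RGB2HSV)
dk=cv2.inRange(hsv,(0,0,30),(180,80,120))
for roi in ((202,178,220,196),(250,172,265,190)):
    k=rect(dk,roi); w=ray(t,k,.03)[:,:2]*1e3; r=cv2.minAreaRect(w.astype(np.float32)); print("rail",np.round(cv2.boxPoints(r),1).tolist())
# side: dish & lifter reprojected
a=np.radians(82);b=np.radians(10.25)
H=np.array([.4556,.2059,0]);u=np.array([np.cos(a),np.sin(a),0]);v=np.array([-u[1],u[0],0])
I=s["img"][:,:,::-1].copy()
def dr(c): 
    cv2.polylines(I,[np.int32(np.round(proj(s,c)*1))],True,(0,255,0),1)
def box(o,yaw,x0,x1,y,z):
    u=np.array([np.cos(yaw),np.sin(yaw),0]);v=np.array([-u[1],u[0],0]);o=np.array(o)+[0,0,z]
    dr([o+u*x0+v*y,o+u*x1+v*y,o+u*x1-v*y,o+u*x0-v*y])
box(H,a,-.170,-.080,.01,.056);box(H,a,-.065,.05,.02,.003);box([.570,.364,0],b,-.055,.055,.055,.042)
box([.6805,.1428,0],np.radians(19.77),-.052,.078,.046,.03)
cv2.imwrite("pics/ov0.png",I)
E
```

```text
rail outer far corners [[641.18712381 420.65354945  30.        ]
 [653.76003192 329.83352302  30.        ]]
91.68617790632585 7.881794544474658
bar -82.13266 [642.5886  375.85138]
rail [[621.0, 418.70001220703125], [623.9000244140625, 402.20001220703125], [644.7000122070312, 405.79998779296875], [641.9000244140625, 422.29998779296875]]
rail [[632.2999877929688, 340.1000061035156], [635.2999877929688, 326.8999938964844], [655.2999877929688, 331.5], [652.2999877929688, 344.6000061035156]]
```

View pics/ov0.png

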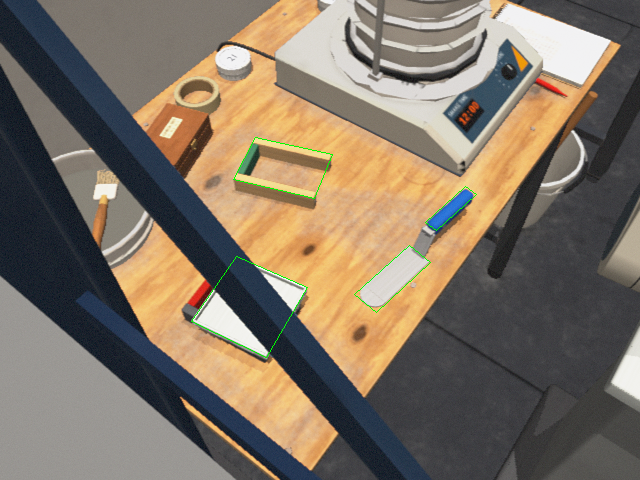

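```bash
cat >> h.py <<'E'
def plan(p0,yaw0,p1,dyaw,n):
    """n calls from p0 to p1 (m); prints final row of each call, tool units"""
    p0=np.array(p0,float);p1=np.array(p1,float);ps=p0.copy();y=yaw0
    for k in range(1,n+1):
        q=np.round(p0+(p1-p0)*k/n,4); d=(q-ps)/.03; tw=-dyaw/n
        c,s=np.cos(y),np.sin(y)
        f=np.round([d[0]*c+d[1]*s,d[0]*s-d[1]*c,-d[2]],2); tw=round(tw,3)
        print(k,f.tolist(),tw)
        ps=ps+.03*np.array([f[0]*c+f[1]*s,f[0]*s-f[1]*c,-f[2]]); y-=tw
    print("end",ps.round(4),round(y,4))
E
python3 -c "
from h import *
plan([.1375,-.533,.304],.2528,[.4396,.092,.2],4.319,7)"
```

```text
1 [2.14, -2.52, 0.5] -0.617
2 [3.2, -0.82, 0.49] -0.617
3 [3.09, 1.18, 0.5] -0.617
4 [1.83, 2.75, 0.49] -0.617
5 [-0.1, 3.31, 0.5] -0.617
6 [-1.99, 2.64, 0.49] -0.617
7 [-3.15, 1.0, 0.5] -0.617
end [0.4396 0.0921 0.1999] 4.5718
```

>>> {"name": "play_rows", "arguments": {"commands": [[[0.43, -0.5, 0.1], -0.123, 85], [[0.86, -1.0, 0.2], -0.247, 85], [[1.28, -1.5, 0.3], -0.37, 85], [[1.71, -2.0, 0.4], -0.494, 85], [[2.14, -2.52, 0.5], -0.617, 85]]}}

```text
time: 0.52
ee_pos: [0.181, -0.4423, 0.2884]
orientation: [-3.141, -0.0, 0.876]
ft_force: [0.0, 0.0, 0.1]
opening: 0.0849
```

>>> {"name": "play_rows", "arguments": {"commands": [[[0.64, -0.16, 0.1], -0.123, 85], [[1.28, -0.33, 0.2], -0.247, 85], [[1.92, -0.5, 0.3], -0.37, 85], [[2.56, -0.66, 0.4], -0.494, 85], [[3.2, -0.82, 0.49], -0.617, 85]]}}

```text
time: 0.93
ee_pos: [0.2241, -0.353, 0.2738]
orientation: [-3.141, -0.001, 1.493]
ft_force: [0.4, -0.4, -0.4]
opening: 0.0852
```

>>> {"name": "play_rows", "arguments": {"commands": [[[0.62, 0.24, 0.1], -0.123, 85], [[1.24, 0.47, 0.2], -0.247, 85], [[1.85, 0.71, 0.3], -0.37, 85], [[2.47, 0.94, 0.4], -0.494, 85], [[3.09, 1.18, 0.5], -0.617, 85]]}}

```text
time: 1.35
ee_pos: [0.2671, -0.2636, 0.2589]
orientation: [3.142, -0.0, 2.11]
ft_force: [-0.3, 0.4, 0.2]
opening: 0.0849
```

>>> {"name": "play_rows", "arguments": {"commands": [[[0.37, 0.55, 0.1], -0.123, 85], [[0.73, 1.1, 0.2], -0.247, 85], [[1.1, 1.65, 0.3], -0.37, 85], [[1.46, 2.2, 0.4], -0.494, 85], [[1.83, 2.75, 0.49], -0.617, 85]]}}

```text
time: 1.77
ee_pos: [0.3103, -0.1744, 0.2442]
orientation: [3.141, -0.0, 2.727]
ft_force: [0.1, -0.1, 0.3]
opening: 0.0853
```

>>> {"name": "play_rows", "arguments": {"commands": [[[-0.02, 0.66, 0.1], -0.123, 85], [[-0.04, 1.32, 0.2], -0.247, 85], [[-0.06, 1.98, 0.3], -0.37, 85], [[-0.08, 2.65, 0.4], -0.494, 85], [[-0.1, 3.31, 0.5], -0.617, 85]]}}

```text
time: 2.18
ee_pos: [0.3536, -0.085, 0.2292]
orientation: [3.141, -0.0, -2.939]
ft_force: [0.6, -0.0, -0.7]
opening: 0.0848
```

>>> {"name": "play_rows", "arguments": {"commands": [[[-0.4, 0.53, 0.1], -0.123, 85], [[-0.8, 1.06, 0.2], -0.247, 85], [[-1.2, 1.58, 0.3], -0.37, 85], [[-1.6, 2.11, 0.4], -0.494, 85], [[-1.99, 2.64, 0.49], -0.617, 85]]}}

```text
time: 2.6
ee_pos: [0.3967, 0.0043, 0.2145]
orientation: [3.141, -0.0, -2.322]
ft_force: [0.0, 0.2, -1.1]
opening: 0.085
```

>>> {"name": "play_rows", "arguments": {"commands": [[[-0.63, 0.2, 0.1], -0.123, 85], [[-1.26, 0.4, 0.2], -0.247, 85], [[-1.89, 0.6, 0.3], -0.37, 85], [[-2.52, 0.8, 0.4], -0.494, 85], [[-3.15, 1.0, 0.5], -0.617, 85]]}}

```text
time: 3.02
ee_pos: [0.4399, 0.0936, 0.1994]
orientation: [3.141, -0.0, -1.705]
ft_force: [-0.4, 0.1, 0.1]
opening: 0.0851
```

>>> {"name": "play_rows", "arguments": {"commands": [[[0, 0, 0.9], 0, 85], [[0, 0, 1.8], 0, 85], [[0, 0, 2.6], 0, 85], [[0, 0, 3.1], 0, 85], [[0, 0, 3.35], 0, 85]]}}

```text
time: 3.43
ee_pos: [0.4386, 0.0926, 0.0972]
orientation: [3.138, -0.001, -1.711]
ft_force: [-0.4, -0.1, 0.3]
opening: 0.0847
```

>>> {"name": "play_rows", "arguments": {"commands": [[[0, 0, 0], 0, 10], [[0, 0, 0], 0, 10], [[0, 0, 0], 0, 10], [[0, 0, 0], 0, 10], [[0, 0, 0], 0, 10]], "force": 100}}

```text
time: 3.85
ee_pos: [0.4402, 0.0925, 0.1001]
orientation: [-3.14, 0.0, -1.711]
ft_force: [-0.1, 0.6, 0.2]
opening: 0.0253
```

>>> {"name": "play_rows", "arguments": {"commands": [[[0, 0, 0], 0, 10], [[0, 0, 0], 0, 10], [[0, 0, 0], 0, 10]]}}

```text
time: 4.1
ee_pos: [0.4401, 0.0925, 0.0999]
orientation: [-3.14, 0.0, -1.712]
ft_force: [-1.1, -1.4, 5.9]
opening: 0.0187
```

```bash
python3 - <<'E'
from plant import env
import cv2
print(env.get_obs()["time"])
for n in ("top","side"):
    c=env.capture(n); cv2.imwrite(f"pics/{n}1.png",c["img"][:,:,::-1])
E
```

```text
4.1
```

View pics/side1.png

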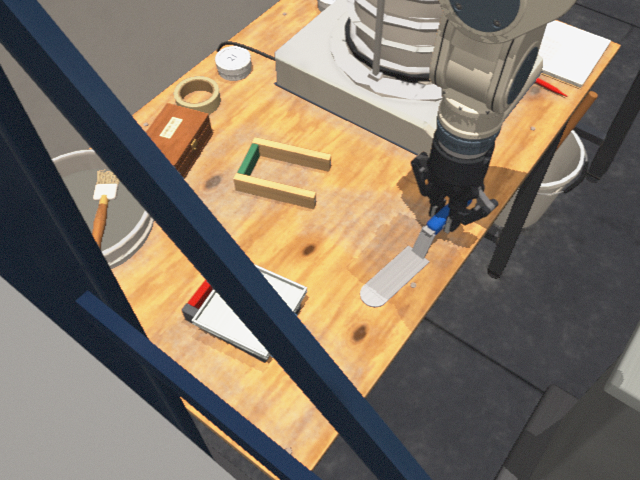

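```bash
python3 -c "
from h import *
plan([.4401,.0925,.0999],-1.712,[.4401,.0925,.114],0,1)
plan([.4401,.0925,.114],-1.712,[.345,.17,.114],0,1)
plan([.345,.17,.114],-1.712,[.3324,.3314,.114],-1.290,3)"
```

```text
1 [-0.0, 0.0, -0.47] 0.0
end [0.4401 0.0925 0.114 ] -1.712
1 [-2.11, 3.5, -0.0] 0.0
end [0.3451 0.1699 0.114 ] -1.712
1 [-1.76, 0.39, -0.0] 0.43
2 [-1.43, 1.09, -0.0] 0.43
3 [-0.85, 1.58, -0.0] 0.43
end [0.3324 0.3314 0.114 ] -3.002
```

>>> {"name": "play_rows", "arguments": {"commands": [[[0, 0, -0.1], 0, 10], [[0, 0, -0.25], 0, 10], [[0, 0, -0.4], 0, 10], [[0, 0, -0.47], 0, 10]]}}

```text
time: 4.53
ee_pos: [0.4398, 0.0926, 0.114]
orientation: [-3.141, 0.0, -1.711]
ft_force: [0.9, 0.6, -1.7]
opening: 0.0184
```

>>> {"name": "play_rows", "arguments": {"commands": [[[-0.42, 0.7, 0], 0, 10], [[-0.84, 1.4, 0], 0, 10], [[-1.27, 2.1, 0], 0, 10], [[-1.69, 2.8, 0], 0, 10], [[-2.11, 3.5, 0], 0, 10]]}}

```text
time: 4.95
ee_pos: [0.3436, 0.1705, 0.1135]
orientation: [-3.142, 0.0, -1.712]
ft_force: [-0.0, 0.1, -1.2]
opening: 0.0185
```

>>> {"name": "play_rows", "arguments": {"commands": [[[-0.35, 0.08, 0], 0.086, 10], [[-0.7, 0.16, 0], 0.172, 10], [[-1.06, 0.23, 0], 0.258, 10], [[-1.41, 0.31, 0], 0.344, 10], [[-1.76, 0.39, 0], 0.43, 10]]}}

```text
time: 5.37
ee_pos: [0.3403, 0.2245, 0.1136]
orientation: [-3.142, 0.0, -2.145]
ft_force: [0.5, 0.3, -1.3]
opening: 0.0186
```

>>> {"name": "play_rows", "arguments": {"commands": [[[-0.29, 0.22, 0], 0.086, 10], [[-0.57, 0.44, 0], 0.172, 10], [[-0.86, 0.65, 0], 0.258, 10], [[-1.14, 0.87, 0], 0.344, 10], [[-1.43, 1.09, 0], 0.43, 10]]}}

```text
time: 5.78
ee_pos: [0.3359, 0.2782, 0.1135]
orientation: [3.142, -0.0, -2.576]
ft_force: [0.3, 0.4, -0.8]
opening: 0.0186
```

>>> {"name": "play_rows", "arguments": {"commands": [[[-0.17, 0.32, 0], 0.086, 10], [[-0.34, 0.63, 0], 0.172, 10], [[-0.51, 0.95, 0], 0.258, 10], [[-0.68, 1.26, 0], 0.344, 10], [[-0.85, 1.58, 0], 0.43, 10]]}}

```text
time: 6.2
ee_pos: [0.3318, 0.3319, 0.1135]
orientation: [3.142, -0.0, -3.006]
ft_force: [0.1, -0.0, -1.7]
opening: 0.0184
```

```bash
cat > look.py <<'E'
import sys
from plant import env
from h import *
k=sys.argv[1]; o=env.get_obs(); print(o["time"],np.round(o["ee_pos"],4),np.round(o["orientation"],3),np.round(o["ft_force"],1))
for n in ("top","side"):
    c=env.capture(n); pickle.dump(c,open(n+k+".pkl","wb")); cv2.imwrite(f"pics/{n}{k}.png",c["img"][:,:,::-1])
E
python3 look.py 2
```

```text
6.2 [0.3318 0.3319 0.1135] [ 3.142 -0.    -3.006] [ 0.1 -0.  -1.7]
```

View pics/top2.png

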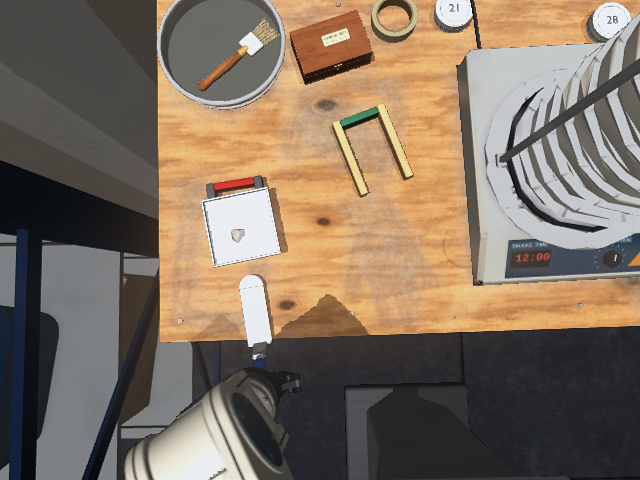

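View pics/side2.png

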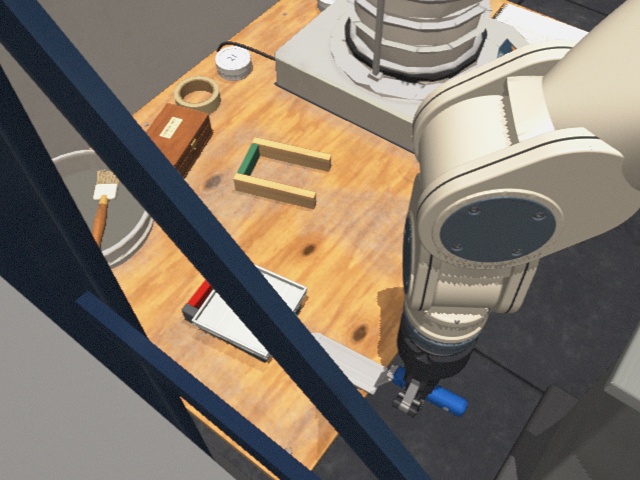

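```bash
python3 - <<'E'
from h import *
t=pickle.load(open("top2.pkl","rb")); P=cloud(t)
m=mask(t,(0,0,165),(180,60,255)); k=rect(m,(232,270,280,346))
fill=np.zeros_like(m); cv2.fillPoly(fill,[k.astype(np.int32)],255); fill=cv2.erode(fill,np.ones((7,7)))
Q=P[fill>0]; A=np.c_[Q[:,:2]-Q[:,:2].mean(0),np.ones(len(Q))]; print("plane",np.linalg.lstsq(A,Q[:,2],rcond=None)[0])
w=ray(t,k,.0165)[:,:2]*1e3; r=cv2.minAreaRect(w.astype(np.float32)); print(r)
u=np.array([np.cos(.1355),np.sin(.1355)]); print("tip",w[np.argmax(w@u)], (w@u).max())
T=np.array([331.8,331.9]); print("pred tip",T+165*u,(T+165*u)@u)
print("lateral of blade centre vs tool axis", (np.array(r[0])-T)@np.array([-u[1],u[0]]))
E
```

```text
plane [ 0.54076413 -3.28309076  0.0201289 ]
((435.9095153808594, 346.4969787597656), (114.06037139892578, 40.41465377807617), 7.723773002624512)
tip [492.1753106  355.98260052] 535.7521632261568
pred tip [495.28759551 354.1891479 ] 538.5936507729566
lateral of blade centre vs tool axis 0.39947014172155837
```

```bash
python3 - <<'E'
from h import *
t=pickle.load(open("top2.pkl","rb")); P=cloud(t)
for v in range(280,345,8): print(v,np.round(np.median(P[v:v+8,250:262],axis=(0,1)),4), np.round(np.median(P[v:v+8,290:330],axis=(0,1)),4))
E
```

```text
280 [0.4786 0.3432 0.0163] [4.756e-01 2.553e-01 1.000e-04]
288 [0.465  0.344  0.0165] [0.4624 0.2557 0.    ]
296 [0.4526 0.3438 0.0166] [4.491e-01 2.567e-01 1.000e-04]
304 [0.439  0.3446 0.0168] [4.361e-01 2.570e-01 2.000e-04]
312 [0.4262 0.3448 0.0169] [4.228e-01 2.567e-01 1.000e-04]
320 [0.4134 0.345  0.0171] [4.098e-01 2.577e-01 3.000e-04]
328 [0.4005 0.3452 0.0173] [3.967e-01 2.574e-01 2.000e-04]
336 [0.3877 0.3453 0.0174] [ 0.299   0.2721 -0.7956]
344 [0.3763 0.3435 0.0296] [ 0.2744  0.2793 -0.7965]
```

>>> {"name": "play_rows", "arguments": {"commands": [[[-0.4, 0, 0], 0, 10], [[-0.9, 0, 0], 0, 10], [[-1.4, 0, 0], 0, 10], [[-1.9, 0, 0], 0, 10], [[-2.4, 0, 0], 0, 10]]}}

```text
time: 6.72
ee_pos: [0.4048, 0.3408, 0.1134]
orientation: [-3.141, 0.0, -2.999]
ft_force: [-0.1, -1.1, -1.5]
opening: 0.0185
```

>>> {"name": "play_rows", "arguments": {"commands": [[[-0.5, 0, 0], 0, 10], [[-1.0, 0, 0], 0, 10], [[-1.4, 0, 0], 0, 10], [[-1.7, 0, 0], 0, 10], [[-1.8, 0, 0], 0, 10]]}}

```text
time: 7.13
ee_pos: [0.4586, 0.3484, 0.1132]
orientation: [-3.142, 0.0, -3.001]
ft_force: [0.1, 0.6, -0.9]
opening: 0.0182
```

```bash
python3 look.py 3; python3 -c "
import cv2
a=cv2.imread('pics/top3.png')[150:350,170:350];cv2.imwrite('pics/c3.png',cv2.resize(a,None,fx=3,fy=3))"
```

```text
7.1333 [0.4586 0.3484 0.1132] [-3.142  0.    -3.001] [ 0.1  0.6 -0.9]
```

View pics/c3.png

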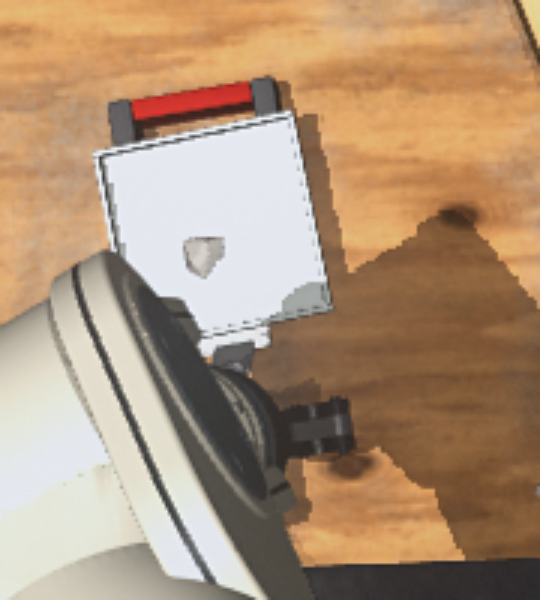

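>>> {"name": "play_rows", "arguments": {"commands": [[[0, 0, -0.1], 0, 10], [[0, 0, -0.2], 0, 10], [[0, 0, -0.3], 0, 10], [[0, 0, -0.38], 0, 10], [[0, 0, -0.44], 0, 10]], "force": 120}}

```text
time: 7.65
ee_pos: [0.4565, 0.3491, 0.1273]
orientation: [3.141, 0.001, -3.001]
ft_force: [-0.1, -0.6, -0.8]
opening: 0.0182
```

>>> {"name": "play_rows", "arguments": {"commands": [[[0, 0, -0.04], 0, 10], [[0, 0, -0.1], 0, 10], [[0, 0, -0.2], 0, 10], [[0, 0, -0.3], 0, 10], [[0, 0, -0.4], 0, 10]]}}

```text
time: 8.07
ee_pos: [0.4567, 0.3489, 0.1388]
orientation: [-3.142, -0.0, -3.001]
ft_force: [-0.2, 0.2, -2.3]
opening: 0.0181
```

>>> {"name": "play_rows", "arguments": {"commands": [[[0, 0, -0.1], 0, 10], [[0, 0, -0.2], 0, 10], [[0, 0, -0.3], 0, 10], [[0, 0, -0.38], 0, 10], [[0, 0, -0.4], 0, 10]]}}

```text
time: 8.48
ee_pos: [0.4568, 0.349, 0.1511]
orientation: [3.141, 0.001, -3.001]
ft_force: [0.2, -0.9, -2.0]
opening: 0.018
```

```bash
python3 look.py 4; python3 -c "
import cv2
a=cv2.imread('pics/top4.png')[150:350,170:350];b=cv2.imread('pics/side4.png')[220:420,140:420];cv2.imwrite('pics/c4.png',cv2.hconcat([cv2.resize(a,None,fx=1.7,fy=2),cv2.resize(b,None,fx=1.7,fy=2)]))"
```

```text
8.4833 [0.4568 0.349  0.1511] [ 3.141e+00  1.000e-03 -3.001e+00] [ 0.2 -0.9 -2. ]
```

View pics/c4.png

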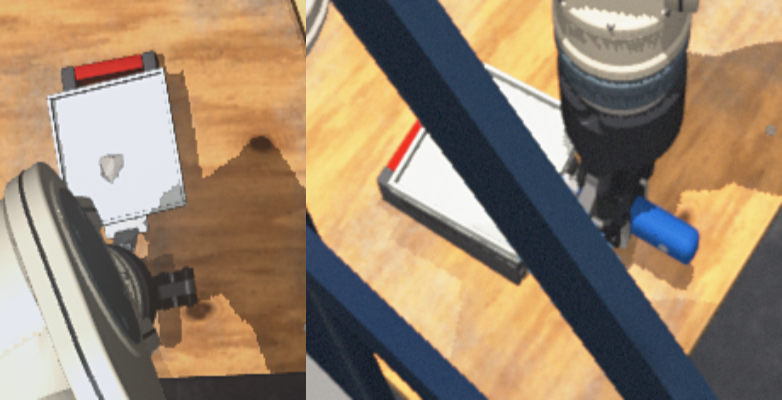

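```bash
cat > dish.py <<'E'
import sys
from h import *
t=pickle.load(open("top%s.pkl"%sys.argv[1],"rb")); P=cloud(t); x0,y0,x1,y1=map(int,sys.argv[2:6])
Q=P[y0:y1,x0:x1].reshape(-1,3); c=Q.mean(0); ok=abs(Q[:,2]-np.median(Q[:,2]))<.006; Q=Q[ok]
A=np.c_[Q[:,0]-c[0],Q[:,1]-c[1],np.ones(len(Q))]; f=np.linalg.lstsq(A,Q[:,2],rcond=None)[0]
print("floor z at",c[:2].round(3),f.round(4))
E
python3 dish.py 3 215 205 265 225; python3 dish.py 4 215 205 265 225
```

```text
floor z at [0.59  0.365] [-0.0027 -0.0004  0.0336]
floor z at [0.587 0.362] [-0.01   -0.0001  0.0568]
```

```bash
python3 - <<'E'
from h import *
t=pickle.load(open("top4.pkl","rb"))
m=mask(t,(0,0,150),(180,60,255)); z=np.zeros_like(m); z[170:250,185:290]=m[170:250,185:290]
pts=np.argwhere(z)[:,::-1].astype(float)
w=ray(t,pts,.0655)[:,:2]*1e3
y=np.radians(10.26)
# edges: far edge and left(+y)/right edges at sub-ranges via extremes per column
k=rect(m,(185,170,290,250)); w=ray(t,k,.0655)[:,:2]*1e3
for y in np.radians(np.arange(8.5,12.1,.5)):
    u=np.array([np.cos(y),np.sin(y)]);v=np.array([-u[1],u[0]])
    a=w@u;b=w@v; print(round(np.degrees(y),2), a.max().round(1),b.min().round(1),b.max().round(1), "std",w[b<b.min()+4].shape, "c",((a.max()-55)*u+(b.min()+b.max())/2*v).round(1))
P=ray(t,[[198.2,198.5],[265.9,185],[279.4,251.5]],.0655)[:,:2]*1e3; print(P, np.degrees(np.arctan2(*(P[0]-P[1])[::-1]))-90,np.degrees(np.arctan2(*(P[1]-P[2])[::-1])),P[[0,2]].mean(0))
E
```

```text
8.5 673.8 219.7 331.9 std (70, 2) c [571.2 364.2]
9.0 675.8 214.7 326.0 std (70, 2) c [570.9 364.1]
9.5 677.8 209.5 320.3 std (71, 2) c [570.5 364.1]
10.0 679.9 204.3 314.6 std (71, 2) c [570.4 364. ]
10.5 682.5 198.9 308.9 std (70, 2) c [570.7 364. ]
11.0 685.1 193.0 303.5 std (70, 2) c [571.1 363.9]
11.5 687.7 187.0 298.1 std (70, 2) c [571.6 363.8]
12.0 690.2 181.1 292.6 std (66, 2) c [572.1 363.7]
[[613.12227132 425.44136448]
 [631.39595614 318.78783401]
 [526.44572884 299.81007232]] 9.722475792680143 10.249825030367363 [569.78400008 362.6257184 ]
```

```bash
cat >> h.py <<'E'
def smooth(p0,yaw0,p1,dyaw,n):
    p0=np.array(p0,float);p1=np.array(p1,float);ps=p0.copy();y=yaw0;yy=yaw0
    for k in range(n):
        rows=[]; c,s=np.cos(y),np.sin(y)
        for j in range(1,6):
            q=(5*k+j)/(5*n); q=q**3*(10-15*q+6*q*q)
            d=(p0+(p1-p0)*q-ps)/.03; tw=round(-(yaw0+dyaw*q-y),3)
            f=np.round([d[0]*c+d[1]*s,d[0]*s-d[1]*c,-d[2]],2); rows.append([f.tolist(),tw,10])
        ps=ps+.03*np.array([f[0]*c+f[1]*s,f[0]*s-f[1]*c,-f[2]]); y-=tw
        print(rows)
    print("end",ps.round(4),round(y,4))
E
python3 -c "
from h import *
smooth([.4568,.349,.1511],-3.001,[.5711,.1089,.1511],.168,5)"
```

```text
[[[-0.0, -0.01, -0.0], -0.0, 10], [[-0.01, -0.04, -0.0], -0.001, 10], [[-0.04, -0.12, -0.0], -0.002, 10], [[-0.08, -0.27, -0.0], -0.005, 10], [[-0.15, -0.49, -0.0], -0.01, 10]]
[[[-0.09, -0.3, -0.0], -0.006, 10], [[-0.21, -0.68, -0.0], -0.013, 10], [[-0.34, -1.13, -0.0], -0.022, 10], [[-0.5, -1.64, -0.0], -0.032, 10], [[-0.67, -2.2, -0.0], -0.043, 10]]
[[[-0.16, -0.61, -0.0], -0.012, 10], [[-0.32, -1.25, -0.0], -0.025, 10], [[-0.48, -1.89, -0.0], -0.037, 10], [[-0.65, -2.53, -0.0], -0.05, 10], [[-0.8, -3.14, -0.0], -0.062, 10]]
[[[-0.11, -0.58, -0.0], -0.011, 10], [[-0.21, -1.1, -0.0], -0.021, 10], [[-0.3, -1.56, -0.0], -0.03, 10], [[-0.38, -1.95, -0.0], -0.037, 10], [[-0.43, -2.26, -0.0], -0.043, 10]]
[[[-0.04, -0.23, -0.0], -0.005, 10], [[-0.06, -0.38, -0.0], -0.008, 10], [[-0.07, -0.47, -0.0], -0.009, 10], [[-0.08, -0.5, -0.0], -0.01, 10], [[-0.08, -0.5, -0.0], -0.01, 10]]
end [0.5711 0.109  0.1511] -2.833
```

>>> {"name": "play_rows", "arguments": {"commands": [[[0, -0.01, 0], 0, 10], [[-0.01, -0.04, 0], -0.001, 10], [[-0.04, -0.12, 0], -0.002, 10], [[-0.08, -0.27, 0], -0.005, 10], [[-0.15, -0.49, 0], -0.01, 10]]}}

```text
time: 9.0
ee_pos: [0.4632, 0.3348, 0.1505]
orientation: [-3.142, -0.0, -2.991]
ft_force: [-0.1, 1.2, -2.0]
opening: 0.0182
```

>>> {"name": "play_rows", "arguments": {"commands": [[[-0.09, -0.3, 0], -0.006, 10], [[-0.21, -0.68, 0], -0.013, 10], [[-0.34, -1.13, 0], -0.022, 10], [[-0.5, -1.64, 0], -0.032, 10], [[-0.67, -2.2, 0], -0.043, 10]]}}

```text
time: 9.42
ee_pos: [0.4934, 0.2715, 0.1506]
orientation: [-3.142, 0.0, -2.948]
ft_force: [-0.1, 0.4, -1.9]
opening: 0.018
```

>>> {"name": "play_rows", "arguments": {"commands": [[[-0.16, -0.61, 0], -0.012, 10], [[-0.32, -1.25, 0], -0.025, 10], [[-0.48, -1.89, 0], -0.037, 10], [[-0.65, -2.53, 0], -0.05, 10], [[-0.8, -3.14, 0], -0.062, 10]]}}

```text
time: 9.83
ee_pos: [0.5352, 0.183, 0.1506]
orientation: [-3.141, 0.0, -2.886]
ft_force: [-0.6, 0.3, -2.0]
opening: 0.0182
```

>>> {"name": "play_rows", "arguments": {"commands": [[[-0.11, -0.58, 0], -0.011, 10], [[-0.21, -1.1, 0], -0.021, 10], [[-0.3, -1.56, 0], -0.03, 10], [[-0.38, -1.95, 0], -0.037, 10], [[-0.43, -2.26, 0], -0.043, 10]]}}

```text
time: 10.25
ee_pos: [0.5648, 0.1207, 0.1506]
orientation: [-3.141, 0.0, -2.844]
ft_force: [-0.1, 0.0, -2.0]
opening: 0.0182
```

>>> {"name": "play_rows", "arguments": {"commands": [[[-0.04, -0.23, 0], -0.005, 10], [[-0.06, -0.38, 0], -0.008, 10], [[-0.07, -0.47, 0], -0.009, 10], [[-0.08, -0.5, 0], -0.01, 10], [[-0.08, -0.5, 0], -0.01, 10]]}}

```text
time: 10.67
ee_pos: [0.5709, 0.109, 0.1505]
orientation: [3.142, -0.0, -2.833]
ft_force: [0.9, -0.1, -2.0]
opening: 0.0183
```

>>> {"name": "play_rows", "arguments": {"commands": [[[0, 0, 0], 0, 10], [[0, 0, 0], 0, 10]]}}

```text
time: 10.83
ee_pos: [0.5707, 0.1093, 0.1506]
orientation: [3.142, -0.0, -2.833]
ft_force: [-0.1, 0.9, -2.9]
opening: 0.0178
```

```bash
python3 look.py 5; python3 -c "
import cv2
a=cv2.imread('pics/top5.png')[90:300,290:470];b=cv2.imread('pics/side5.png')[110:320,200:480];cv2.imwrite('pics/c5.png',cv2.hconcat([cv2.resize(a,None,fx=1.7,fy=1.7),cv2.resize(b,None,fx=1.7,fy=1.7)]))"
```

```text
10.8333 [0.5707 0.1093 0.1506] [ 3.142 -0.    -2.833] [-0.1  0.9 -2.9]
```

View pics/c5.png

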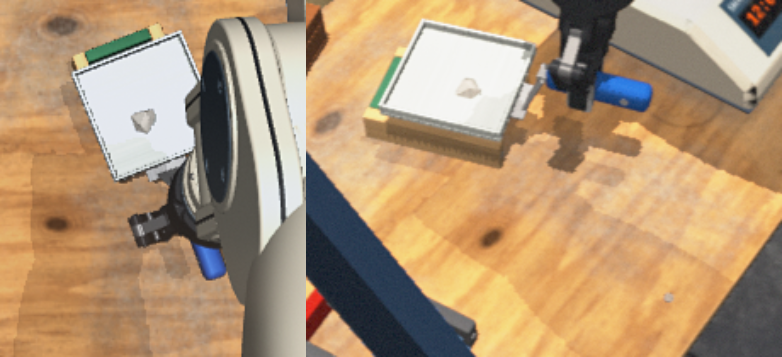

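```bash
python3 - <<'E'
from h import *
t=pickle.load(open("top5.pkl","rb"));s=pickle.load(open("side5.pkl","rb"))
def rep(P,n):
    P=P[:,:2]*1e3; a=P[1]-P[0]; b=P[0]-P[2]; print(n,P.round(1).tolist(),"yaw",np.degrees(np.arctan2(a[1],a[0]))+90,np.degrees(np.arctan2(b[1],b[0])),"c",P[1:].mean(0),np.linalg.norm(a),np.linalg.norm(b))
rep(ray(t,np.array([[75,74],[182,33],[118,180]])/1.7+[290,90],.0655),"top")
# side: far-left UL=(379,107)?, order UL(+x+y),UR(+x,-y),LL(-x,+y)
rep(ray(s,np.array([[379-306,107],[423-306,20],[504-306,136]])/1.7+[200,110],.0655),"side")
P=cloud(t);print(np.median(P[120:135,345:395].reshape(-1,3),0))
E
```

```text
top [[710.4, 209.5], [746.2, 108.9], [609.9, 173.0]] yaw 19.593043849086698 19.949187845078566 c [678.04674107 140.91710139] 106.78862261397003 106.91443368226207
side [[710.6, 215.2], [747.6, 112.5], [605.1, 176.4]] yaw 19.822750966729103 20.160138839527175 c [676.34170132 144.45264071] 109.1565388059283 112.32046846527771
[0.72157214 0.15286513 0.05605517]
```

>>> {"name": "play_rows", "arguments": {"commands": [[[0, 0, 0.05], 0, 10], [[0, 0, 0.15], 0, 10], [[0, 0, 0.27], 0, 10], [[0, 0, 0.38], 0, 10], [[0, 0, 0.48], 0, 10]]}}

```text
time: 11.35
ee_pos: [0.5708, 0.1089, 0.1356]
orientation: [3.141, -0.0, -2.833]
ft_force: [0.3, 0.2, -2.1]
opening: 0.0185
```

>>> {"name": "play_rows", "arguments": {"commands": [[[0, 0, 0.07], 0, 10], [[0, 0, 0.12], 0, 10], [[0, 0, 0.17], 0, 10], [[0, 0, 0.22], 0, 10], [[0, 0, 0.27], 0, 10]]}}

```text
time: 11.77
ee_pos: [0.571, 0.1089, 0.128]
orientation: [-3.142, 0.0, -2.833]
ft_force: [0.6, 0.3, -2.2]
opening: 0.0183
```

>>> {"name": "play_rows", "arguments": {"commands": [[[0, 0, 0.05], 0, 10], [[0, 0, 0.1], 0, 10], [[0, 0, 0.15], 0, 10], [[0, 0, 0.2], 0, 10], [[0, 0, 0.25], 0, 10]]}}

```text
time: 12.18
ee_pos: [0.571, 0.1089, 0.1205]
orientation: [-3.142, 0.0, -2.833]
ft_force: [-1.0, 1.0, -2.1]
opening: 0.0182
```

>>> {"name": "play_rows", "arguments": {"commands": [[[0, 0, 0.08], 0, 10], [[0, 0, 0.15], 0, 10], [[0, 0, 0.22], 0, 10], [[0, 0, 0.24], 0, 10], [[0, 0, 0.24], 0, 10]]}}

```text
time: 12.6
ee_pos: [0.5708, 0.1089, 0.1131]
orientation: [3.141, -0.0, -2.833]
ft_force: [-0.2, 0.8, -0.7]
opening: 0.0183
```

```bash
python3 look.py 6; python3 -c "
import cv2
a=cv2.imread('pics/top6.png')[90:300,290:470];b=cv2.imread('pics/side6.png')[110:320,200:480];cv2.imwrite('pics/c6.png',cv2.hconcat([cv2.resize(a,None,fx=1.7,fy=1.7),cv2.resize(b,None,fx=1.7,fy=1.7)]))"
```

```text
12.6 [0.5708 0.1089 0.1131] [ 3.141 -0.    -2.833] [-0.2  0.8 -0.7]
```

View pics/c6.png

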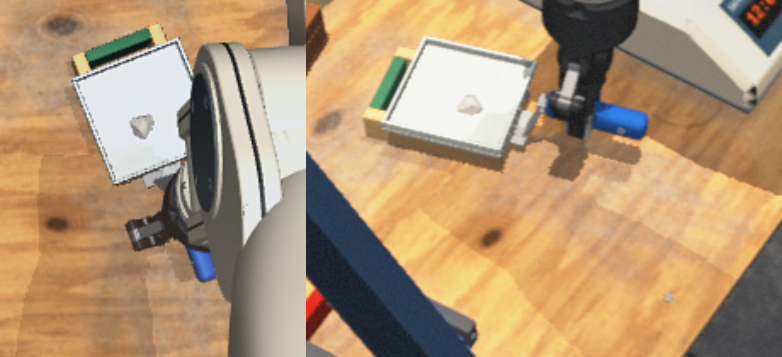

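>>> {"name": "play_rows", "arguments": {"commands": [[[0.15, 0, 0], 0, 10], [[0.5, 0, 0], 0, 10], [[1.0, 0, 0], 0, 10], [[1.5, 0, 0], 0, 10], [[2.0, 0, 0], 0, 10]]}}

```text
time: 13.12
ee_pos: [0.5128, 0.0905, 0.1134]
orientation: [-3.142, 0.0, -2.833]
ft_force: [0.6, 0.8, -0.5]
opening: 0.0181
```

>>> {"name": "play_rows", "arguments": {"commands": [[[0.5, 0, 0], 0, 10], [[1.0, 0, 0], 0, 10], [[1.5, 0, 0], 0, 10], [[2.0, 0, 0], 0, 10], [[2.4, 0, 0], 0, 10]]}}

```text
time: 13.53
ee_pos: [0.4437, 0.0686, 0.1135]
orientation: [-3.142, -0.0, -2.833]
ft_force: [0.2, 0.1, -1.2]
opening: 0.0183
```

>>> {"name": "play_rows", "arguments": {"commands": [[[0.1, 0, 0.05], 0, 10], [[0.1, 0, 0.15], 0, 10], [[0.1, 0, 0.25], 0, 10], [[0.1, 0, 0.33], 0, 10], [[0.1, 0, 0.36], 0, 10]]}}

```text
time: 13.95
ee_pos: [0.4427, 0.0681, 0.102]
orientation: [3.141, -0.0, -2.833]
ft_force: [-0.2, -0.4, -2.6]
opening: 0.0181
```

```bash
python3 look.py 7
```

```text
13.95 [0.4427 0.0681 0.102 ] [ 3.141 -0.    -2.833] [-0.2 -0.4 -2.6]
```

View pics/side7.png

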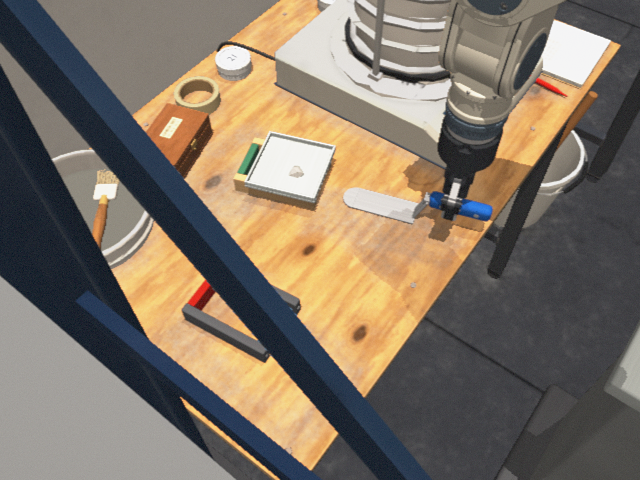

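View pics/top7.png

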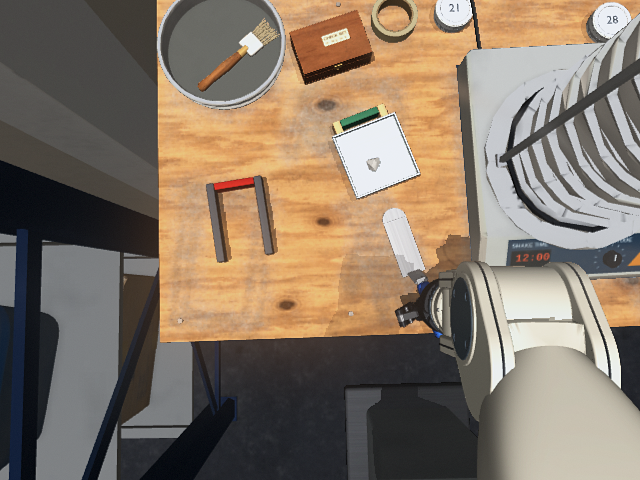

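>>> {"name": "play_rows", "arguments": {"commands": [[[0, 0, 0.02], 0, 10], [[0, 0, 0.04], 0, 10], [[0, 0, 0.06], 0, 10], [[0, 0, 0.06], 0, 10]]}}

```text
time: 14.38
ee_pos: [0.4423, 0.068, 0.1007]
orientation: [3.142, -0.0, -2.833]
ft_force: [0.3, -0.2, -1.4]
opening: 0.0181
```

>>> {"name": "play_rows", "arguments": {"commands": [[[0, 0, 0], 0, 22], [[0, 0, 0], 0, 26], [[0, 0, 0], 0, 32], [[0, 0, 0], 0, 40], [[0, 0, 0], 0, 50]], "force": 20}}

```text
time: 14.8
ee_pos: [0.4423, 0.068, 0.1009]
orientation: [-3.141, 0.0, -2.833]
ft_force: [-0.5, -1.2, 0.3]
opening: 0.0492
```

>>> {"name": "play_rows", "arguments": {"commands": [[[0, 0, 0], 0, 60], [[0, 0, 0], 0, 60], [[0, 0, 0], 0, 60]]}}

```text
time: 15.05
ee_pos: [0.4423, 0.068, 0.1008]
orientation: [-3.142, 0.0, -2.833]
ft_force: [0.1, -0.2, 0.2]
opening: 0.0602
```

>>> {"name": "play_rows", "arguments": {"commands": [[[0, 0, -0.3], 0, 60], [[0, 0, -0.8], 0, 60], [[0, 0, -1.5], 0, 60], [[0, 0, -2.3], 0, 60], [[0, 0, -3.0], 0, 60]]}}

```text
time: 15.47
ee_pos: [0.4422, 0.068, 0.1927]
orientation: [-3.141, 0.0, -2.833]
ft_force: [0.5, -0.1, -0.4]
opening: 0.0598
```

>>> {"name": "play_rows", "arguments": {"commands": [[[1, 0, -0.5], 0, 60], [[2, 0, -1.0], 0, 60], [[2.5, 0, -1.5], 0, 60], [[2.5, 0, -1.5], 0, 60], [[2.5, 0, -1.5], 0, 60]]}}

```text
time: 15.88
ee_pos: [0.3708, 0.0451, 0.2371]
orientation: [-3.14, 0.003, -2.834]
ft_force: [0.7, -0.3, -0.5]
opening: 0.0597
```

```bash
python3 look.py 8; python3 - <<'E'
from h import *
t=pickle.load(open("top8.pkl","rb"))
k=rect(mask(t,(0,0,150),(180,60,255)),(325,105,425,202)); r=cv2.minAreaRect((ray(t,k,.042)[:,:2]*1e3).astype(np.float32)); print("dish",r,"target 680.6 142.7 19.75")
k=rect(mask(t,(0,0,165),(180,60,255)),(375,200,430,285)); r=cv2.minAreaRect((ray(t,k,.003)[:,:2]*1e3).astype(np.float32)); print("blade",r)
P=cloud(t)
for (u,v) in ((392,220),(400,240),(408,260)): print("blade z",np.median(P[v-3:v+4,u-3:u+4,2]))
for (u,v) in ((350,145),(395,130),(365,185),(405,170)): print("dish floor z",np.median(P[v-3:v+4,u-3:u+4,2]))
E
```

```text
15.8833 [0.3708 0.0451 0.2371] [-3.140e+00  3.000e-03 -2.834e+00] [ 0.7 -0.3 -0.5]
dish ((679.7890625, 142.96279907226562), (111.86404418945312, 111.48808288574219), 20.080970764160156) target 680.6 142.7 19.75
blade ((542.4588012695312, 100.74693298339844), (114.86031341552734, 40.73987579345703), 17.565847396850586)
blade z 0.003271048604660676
blade z 0.0034616718926983635
blade z 0.0037529616045344255
dish floor z 0.03371752088277733
dish floor z 0.033412067757663345
dish floor z 0.0335630897162197
dish floor z 0.033463376091375036
```

View pics/side8.png

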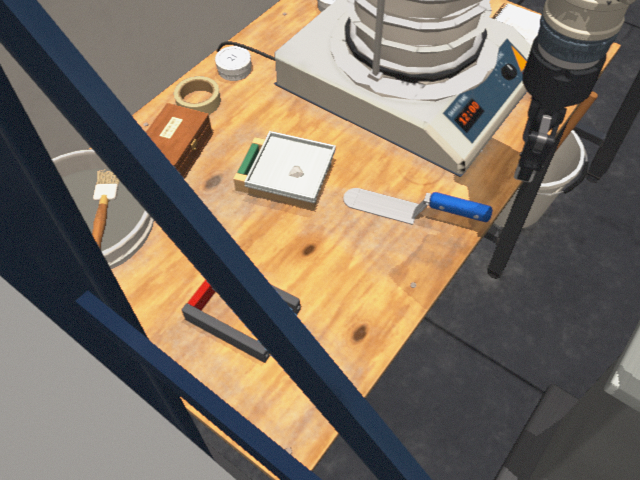

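View pics/top8.png

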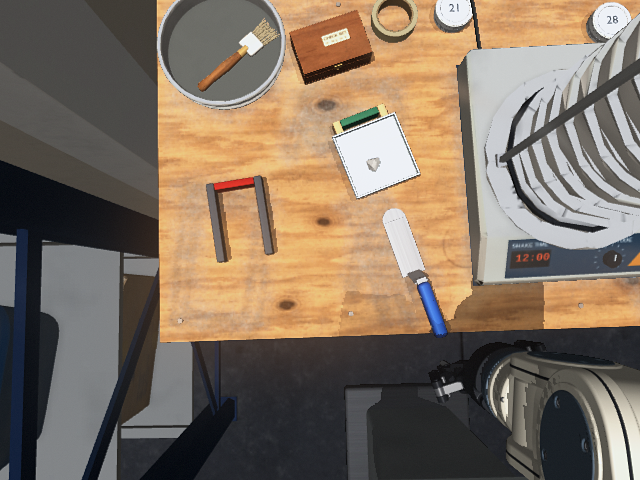

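The dish lies on the cooling rest (top view, about pixel 376,155) with the ore in it. The lifter lies flat on the table (blade about 404,243), about 140 mm from the dish.

```bash
python3 -c "
from plant import env
print(env.finish_job())"
```

```text
the job is handed in; nothing more can be done
None
```

The job is done and handed in at about 16 s of the 48 s allowed; the system gave no verdict. I gripped the lifter by its handle, slid the blade under the dish on the drying rest and lifted it about 23 mm. I then carried it across, set it down on the cooling rest, drew the lifter out and let it go on the table.

Last checks from the camera images:
- **Dish position:** its centre is about 1 mm from the rest's centre and it is square to the rest within about 0.4°.
- **Dish level:** its floor is at 33.4–33.7 mm at the four points measured, so it lies level on both rails.
- **Ore:** the lump is still in the dish, near its middle.
- **Lifter:** it lies flat, with the blade top at about 3–4 mm. Its origin is about 137 mm from the dish's centre, and it touches nothing but the table.

None of the last checks failed. While the dish was held just above the cooling rest, the two camera views differed by about 4 mm on its centre, well within the 20 mm tolerance. I saw no sign of the gripper touching the dish, but I had no direct contact reading to confirm it.

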